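# Line up cut tubes by length on the fit-up bar

## Task

Set out the four cut steel tubes for tacking: stand one upright in the middle of each of the four blue base plates on the grey bar, in order of length, with the longest next to the yellow end stop and the shortest next to the bare steel one. Do not let any tube fall over on the way, and leave them all standing free.

Things in the scene. Friction and masses are not known exactly. Their poses are not given: they have to be found in the camera images.
- tube_150: The longest of four bright steel tubes, 150 mm high, outside diameter 38 mm, wall 3 mm, mass about 0.39 kg, standing upright on the bench (z = 0). Origin: centre of its lower end; z runs up its axis.
- tube_120: The second longest of four bright steel tubes, 120 mm high, outside diameter 38 mm, wall 3 mm, mass about 0.31 kg, standing upright on the bench (z = 0). Origin: centre of its lower end; z runs up its axis.
- tube_90: The second shortest of four bright steel tubes, 90 mm high, outside diameter 38 mm, wall 3 mm, mass about 0.23 kg, standing upright on the bench (z = 0). Origin: centre of its lower end; z runs up its axis.
- tube_60: The shortest of four bright steel tubes, 60 mm high, outside diameter 38 mm, wall 3 mm, mass about 0.16 kg, standing upright on the bench (z = 0). Origin: centre of its lower end; z runs up its axis.
- plate_1: Fixed blue-painted base plate, 62 x 62 x 5 mm, with a white ring (50 mm outside) round its middle; number 1 of four alike in a straight row 80 mm apart on a grey bar 10 mm thick, counted from the left (+y) end as the robot sees it. Origin: centre of its underside, 10 mm above the bench, so a tube stands on its top at 15 mm. z up; y points along the row to the left, x across the row away from the robot.
- plate_2: Fixed blue-painted base plate, 62 x 62 x 5 mm, with a white ring (50 mm outside) round its middle; number 2 of four alike in a straight row 80 mm apart on a grey bar 10 mm thick, counted from the left (+y) end as the robot sees it. Origin: centre of its underside, 10 mm above the bench, so a tube stands on its top at 15 mm. z up; y points along the row to the left, x across the row away from the robot.
- plate_3: Fixed blue-painted base plate, 62 x 62 x 5 mm, with a white ring (50 mm outside) round its middle; number 3 of four alike in a straight row 80 mm apart on a grey bar 10 mm thick, counted from the left (+y) end as the robot sees it. Origin: centre of its underside, 10 mm above the bench, so a tube stands on its top at 15 mm. z up; y points along the row to the left, x across the row away from the robot.
- plate_4: Fixed blue-painted base plate, 62 x 62 x 5 mm, with a white ring (50 mm outside) round its middle; number 4 of four alike in a straight row 80 mm apart on a grey bar 10 mm thick, counted from the left (+y) end as the robot sees it. Origin: centre of its underside, 10 mm above the bench, so a tube stands on its top at 15 mm. z up; y points along the row to the left, x across the row away from the robot.
- stop_yellow: Fixed yellow block, 70 x 30 mm and 26 mm high, on one end of the grey bar, 67 mm from the centre of the end plate beside it (plate_1 or plate_4); a like block of bare dark steel stands on the other end. Origin: centre of its underside.
Not all that is in view belongs to the job. Leave any purple or turquoise look-alike of the tube_60 alone.

How it is judged:
By the outcome, as a careful person would: the job done as asked, in the order asked, and still so for the second after the job is handed in, with the robot touching nothing.
It also fails if it takes over 96 s, if anything falls off the work surface, if the arm or the gripper's body presses on something with over 40 N, if the wrist force passes 120 N, or if a joint passes its speed limit or range.

## Robot

A 6-joint arm with a two-finger parallel gripper is mounted at the origin on the work surface. World frame = base frame: x ahead of the robot, y to its left, z up, the work surface at z = 0. Lengths are in m, angles in rad, forces in N, time in s.
With the tool pointing down it reaches from about 0.375 to 0.9 m from the base axis. Payload 3.1 kg.
Tool frame: the origin (TCP) lies at the centre of the arm's flange, where the gripper is bolted on; the fingertips stand tip_reach ahead of it and the grasp point (between the pads) lies 164 mm ahead of it (tip_reach is the distance from the TCP to the fingertips, in m); z points along the fingers, y is the direction in which the jaws open and shut (so a half turn about z gives the same grasp; the last joint's range is limited). The gripper opens to 87 mm and grips with 3 to 60 N. Pads are 19 mm wide; open, the fingers measure 117 mm over their backs; the gripper's body (75 mm by 190 mm) begins 51 mm behind the grasp point.
Start: joints at [-1.526, 0.527, 1.433, -0, 1.181, -0.178], TCP at [0.139, -0.609, 0.405] pointing down, gripper open.
Joint ranges: [-3.08, 3.08], [-0.75, 2.2], [0.22, 2.44], [-1.43, 4.57], [0, 2.65], [-2.85, 2.85]. Speed limits (rad/s): [2.79, 2.79, 3.14, 3.14, 3.14, 3.14].

## Interface

Orientations are given as a unit quaternion [x, y, z, w].
In Python, from rig import get_obs, camera, hand_in, tip_reach gives the robot as it stands. The module is installed in compiled form; this text tells all that it offers.
- The arm moves only by the tool servo_tool, never from a script. Its argument "steps" is one flat list of numbers, 5 for each row, row after row: the finger opening in m, from 0 to 0.087, then the shift along the tool's x, y, z in m, then the turn about the tool's z in rad. A call has 1 to 12 rows; each row is the pose to reach, as a shift and turn from the pose commanded when the call began, along the tool's axes at that moment; what a row does not reach only later rows make up. A row lasts 1/8 s, in which the tool goes at most 62.5 mm and 10.7 degrees, less where a joint would pass 70% of its speed; a pose out of reach is approached as far as the arm can. A call with a gripper value outside its range is refused whole. The fingers move at their own pace and stop on an object; "force" is the grip in N (left out, the last holds). Time passes only in rows, so rows that repeat a pose let the fingers close. It gives the time, the measured TCP pose, the force and the opening at its end, in the units of the state.
- get_obs(): the state, without advancing time (a new reading comes with each control period).
- camera(name): name is "scene" or "side" or "wrist"; returns a dict with "pixels" (480x640x3 uint8, blue, green, red), "vertical_fov" (degrees; the focal length in pixels is half the picture's height over the tangent of half this angle, whatever the lens; pixels are square), "cx", "cy" (the principal point, pixels), "T" (4x4, takes a point from camera to world coordinates). Camera axes: x right, y up, looking along -z (the intrinsics and any distortion apply to the point x, -y, -z); pixel columns grow to the right and rows downward; lengths in m; the calibration is good to about 2 mm. A picture is of the moment at which its call begins. There is no depth.
- hand_in(): hands the job in, once; it reports no verdict.
The state is a dict: "time": time; "q": joint angles; "joint_velocities": joint speeds; "joint_torque": joint torques, N m; "position": TCP position; "tool_rot": TCP orientation; "ft_force": force on the tool from outside, world axes, zero at the start; "moment": the same for the moment, N m; "grip_width": finger opening in m.
Only numpy, scipy, OpenCV 4.12 (cv2) and the standard library are available. Lean on these libraries where they do the work, as an engineer would, in place of code of your own. Each camera call takes 0.05 s, during which the arm holds its last target.

## Working session

There is one attempt and no reset: what is moved stays moved. The work goes in short steps, Python scripts to look and compute and a tool call to move; the robot and the scene stay as the last step left them, time stands still between calls to the robot, and variables do not carry over. Pictures are saved under pics/ and viewed, and the job is handed in when it is done.

Besides the shell and the picture viewer there is one more tool, called in YAML: its name, and indented under it one key for each argument. servo_tool: Moves the arm, as the interface text tells. Its arguments: {"type":"object","properties":{"steps":{"type":"array"},"force":{"type":"number"}},"required":["steps"]}

```bash
mkdir -p pics
python3 - <<'E'
from rig import *
import cv2,pickle
o=get_obs();print(o,tip_reach if not callable(tip_reach) else tip_reach())
d={}
for n in("scene","side","wrist"):
    c=camera(n);d[n]=c;cv2.imwrite(f"pics/{n}0.png",c["pixels"]);print(n,{k:v for k,v in c.items() if k!="pixels"})
pickle.dump(d,open("c0.pkl","wb"))
E
```

```text
{'time': 0.0, 'q': array([-1.52549487e+00,  5.28498189e-01,  1.43392764e+00, -1.33160688e-05,
        1.18136183e+00, -1.78506068e-01]), 'joint_velocities': array([4.59711241e-05, 1.09527698e-03, 4.39065191e-04, 6.65533710e-04,
       1.15175533e-03, 1.76877831e-03]), 'joint_torque': array([ 4.13173202e-04, -4.40045035e+01, -1.76594549e+01,  6.33702613e-02,
        5.84321085e-02, -1.57035120e-04]), 'position': array([ 0.13872248, -0.60905579,  0.40374345]), 'tool_rot': array([ 9.93744424e-01,  1.11672807e-01,  6.68990168e-05, -1.09547785e-03]), 'ft_force': array([ 0.11080596, -0.17605574,  0.55432937]), 'moment': array([-0.00594543, -0.01919962,  0.07824438]), 'grip_width': 0.08688233833563115} 0.1822
scene {'vertical_fov': 48.929467833080174, 'cx': 321.4137438119843, 'cy': 248.26938954736823, 'T': array([[-0.30971995, -0.73083253,  0.60824121,  1.01572005],
       [ 0.95082717, -0.2373111 ,  0.19902544,  0.15972028],
       [-0.00111188,  0.63997442,  0.76839541,  0.68882505],
       [ 0.        ,  0.        ,  0.        ,  1.        ]])}
side {'vertical_fov': 54.591441795952086, 'cx': 319.702331134635, 'cy': 234.4642340849675, 'T': array([[ 0.99896841,  0.01746863, -0.04191606,  0.44919966],
       [-0.04387901,  0.60902085, -0.79193954, -0.6340114 ],
       [ 0.01169366,  0.79296182,  0.6091591 ,  0.5241331 ],
       [ 0.        ,  0.        ,  0.        ,  1.        ]])}
wrist {'vertical_fov': 70.1137020139648, 'cx': 315.2811032893429, 'cy': 242.0851028291055, 'T': array([[ 0.2234322 ,  0.92813495,  0.29773069,  0.22018889],
       [-0.97471507,  0.21367143,  0.06538393, -0.59049478],
       [-0.00293143, -0.30481146,  0.9524082 ,  0.38377798],
       [ 0.        ,  0.        ,  0.        ,  1.        ]])}
```

View pics/scene0.png

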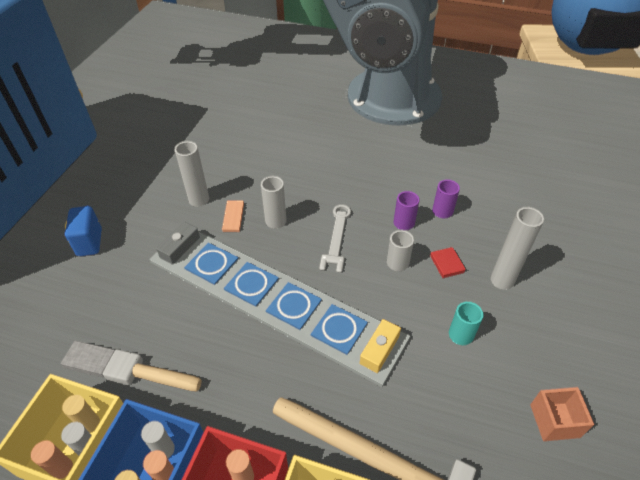

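View pics/side0.png

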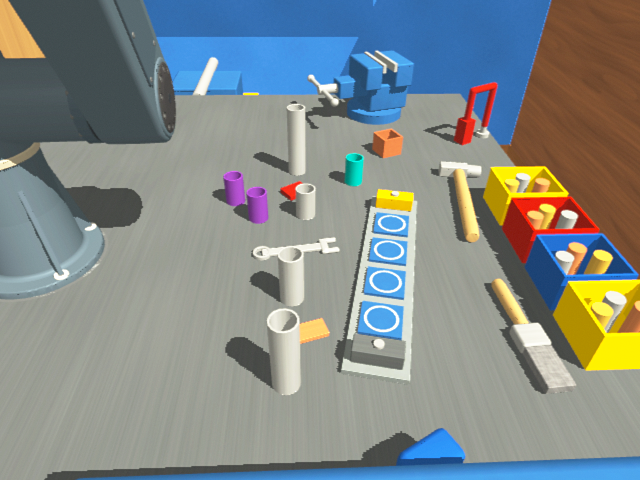

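View pics/wrist0.png

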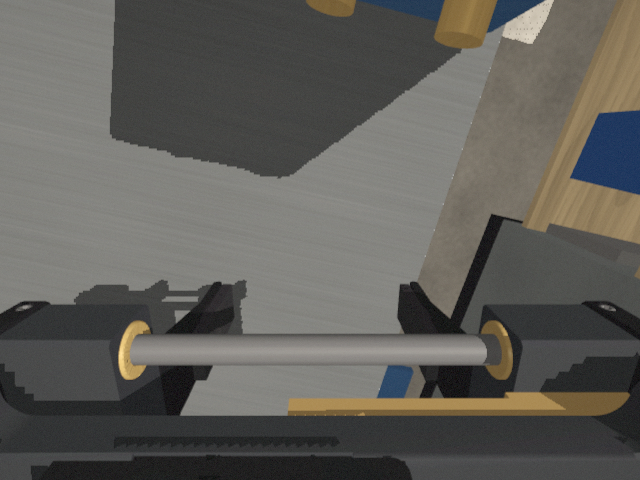

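The scene view shows four grey tubes at about (193,175), (274,203), (400,251) and (516,250). The look-alikes are the purple ones at (406,211) and (446,199) and the turquoise one at (466,323). The yellow stop is at (381,345) and the bare steel stop at (178,240). In the side view the plates run from (392,223) to (381,320).

```bash
cat > h.py <<'E'
import numpy as np,cv2
def f(c):return 240/np.tan(np.radians(c["vertical_fov"])/2)
def ray(c,u,v):
    F=f(c);d=np.array([(u-c["cx"])/F,-(v-c["cy"])/F,-1]);T=np.array(c["T"]);return T[:3,3],T[:3,:3]@d
def onz(c,u,v,z):
    o,d=ray(c,u,v);return o+d*(z-o[2])/d[2]
def proj(c,p):
    T=np.array(c["T"]);q=T[:3,:3].T@(np.array(p)-T[:3,3]);F=f(c);return np.array([c["cx"]+F*q[0]/-q[2],c["cy"]-F*q[1]/-q[2]])
E
python3 - <<'E'
import pickle,cv2,numpy as np
from h import *
d=pickle.load(open("c0.pkl","rb"))
for n in("scene","side"):
    c=d[n];hsv=cv2.cvtColor(c["pixels"],cv2.COLOR_BGR2HSV)
    # white rings inside blue
    m=cv2.inRange(hsv,(95,120,80),(125,255,255))
    cs,hi=cv2.findContours(m,cv2.RETR_CCOMP,cv2.CHAIN_APPROX_NONE)
    for i,k in enumerate(cs):
        if hi[0][i][3]>=0 and cv2.contourArea(k)>250:
            e=cv2.fitEllipse(k);print(n,"ring",np.round(e[0],1),np.round(e[1],1),onz(c,*e[0],.015).round(4))
    y=cv2.inRange(hsv,(20,130,120),(35,255,255))
    m=cv2.inRange(hsv,(0,0,125),(179,45,255))
    nn,l,s,ce=cv2.connectedComponentsWithStats(m)
    for i in range(1,nn):
        if s[i][4]>250: print(n,"grey",s[i],ce[i].round(1))
p=d["scene"]["pixels"]
cv2.imwrite("pics/zs.png",np.vstack([np.hstack([cv2.resize(p[y-60:y+60,x-60:x+60],(400,300)if 0 else(300,300),interpolation=cv2.INTER_CUBIC) for x,y in r]) for r in[((193,175),(274,203)),((400,251),(516,250))]]))
p=d["side"]["pixels"]
cv2.imwrite("pics/zd.png",np.vstack([np.hstack([cv2.resize(p[y-60:y+60,x-60:x+60],(300,300),interpolation=cv2.INTER_CUBIC) for x,y in r]) for r in[((285,350),(291,277)),((306,201),(297,140))]]))
E
```

```text
scene ring [338.8 327.4] [33.1 37.4] [0.6191 0.0567 0.015 ]
scene ring [293.2 304.1] [31.3 36.1] [ 0.6012 -0.0214  0.015 ]
scene ring [250.6 282.2] [29.6 35.3] [ 0.5831 -0.0995  0.015 ]
scene grey [     0      1    640    479 169035] [356.2 248.7]
scene grey [293  35  39   9 283] [312.1  38.8]
scene grey [141 421  23  30 460] [152.  433.7]
scene grey [ 62 422  23  28 408] [ 72.5 433.6]
side ring [381.2 318.2] [28.  37.3] [ 0.5651 -0.1751  0.015 ]
side ring [385.2 281.1] [23.9 34.1] [ 0.5833 -0.0969  0.015 ]
side ring [388.6 249.7] [20.9 31.6] [ 0.6014 -0.0187  0.015 ]
side ring [598.5 262.1] [23.2 33.5] [ 0.9509 -0.0619  0.015 ]
side ring [571.1 257.6] [28.6 36.2] [ 0.9098 -0.049   0.015 ]
side ring [382.6  61.3] [16.7 36.7] [0.7483 1.0165 0.015 ]
side grey [147  55  17  71 315] [156.3  88.6]
side grey [     0     58    640    422 163807] [269.9 305.7]
side grey [555 251  19  24 252] [564.6 259.6]
side grey [605 291  21  41 371] [614.5 305.7]
```

View pics/zs.png

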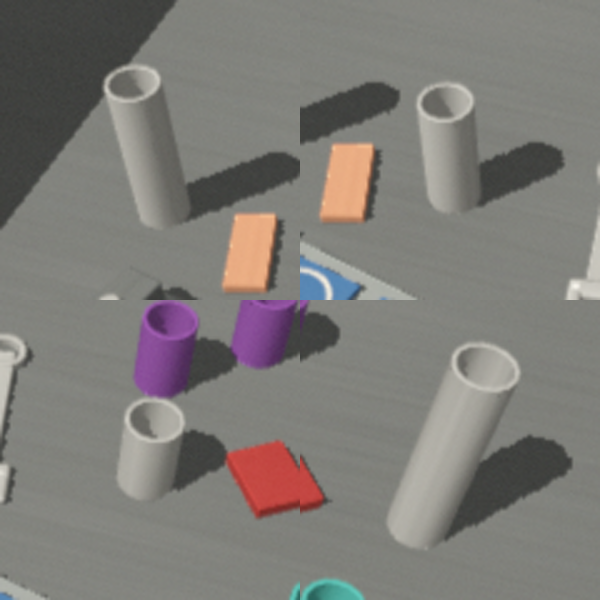

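View pics/zd.png

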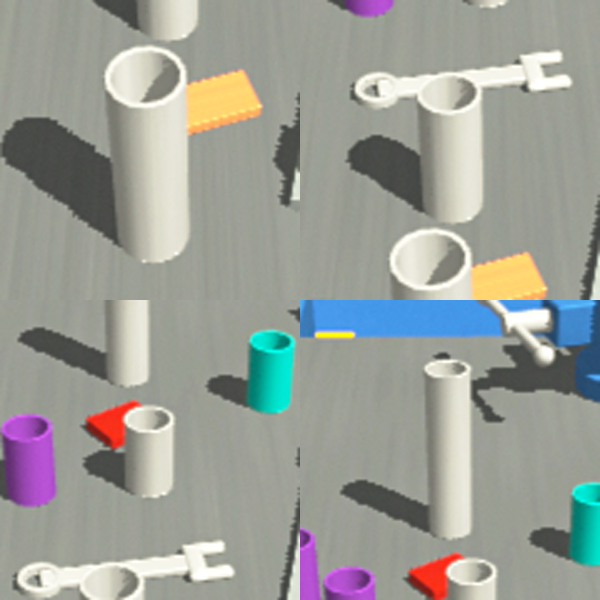

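Run:
```python
import pickle,cv2,numpy as np
from h import *
d=pickle.load(open("c0.pkl","rb"))
S=d["scene"];D=d["side"]
for n,a,b in[("A",(186.6,148.2),(283.4,320.4)),("B",(272,183.8),(291,255)),("C",(402,239),(305.2,189)),("D",(530,216.8),(295.8,107.2))]:
    o1,d1=ray(S,*a);o2,d2=ray(D,*b)
    t=np.linalg.lstsq(np.c_[d1,-d2],o2-o1,rcond=None)[0]
    p,q=o1+d1*t[0],o2+d2*t[1];print(n,((p+q)/2).round(4),"gap",np.linalg.norm(p-q).round(4))
    for h in(.06,.09,.12,.15):
        print("  ",h,onz(S,*a,h)[:2].round(4),onz(D,*b,h)[:2].round(4))
for n,c in d.items():
    hsv=cv2.cvtColor(c["pixels"],cv2.COLOR_BGR2HSV)
    if n=="wrist":continue
    m=cv2.inRange(hsv,(22,150,150),(32,255,255));print(n,m[180:380,360:420].sum())
    if n=="scene":
        m=cv2.inRange(hsv,(95,120,80),(125,255,255))
        nn,l,s,ce=cv2.connectedComponentsWithStats(m[220:360,170:380])
        for i in range(1,nn):
            if s[i][4]>60:print(s[i],ce[i]+[170,220])
```

```text
A [ 0.4281 -0.2689  0.1197] gap 0.0001
   0.06 [ 0.3665 -0.3139] [ 0.4251 -0.2151]
   0.09 [ 0.3974 -0.2913] [ 0.4267 -0.2422]
   0.12 [ 0.4284 -0.2687] [ 0.4282 -0.2693]
   0.15 [ 0.4594 -0.2461] [ 0.4298 -0.2964]
B [ 0.4351 -0.1159  0.0892] gap 0.0006
   0.06 [ 0.4065 -0.1292] [ 0.4344 -0.0815]
   0.09 [ 0.4356 -0.1154] [ 0.4354 -0.1172]
   0.12 [ 0.4646 -0.1017] [ 0.4363 -0.1529]
   0.15 [ 0.4937 -0.0879] [ 0.4373 -0.1886]
C [0.4601 0.1115 0.0591] gap 0.0001
   0.06 [0.4607 0.1116] [0.4601 0.11  ]
   0.09 [0.4872 0.1139] [0.4594 0.0619]
   0.12 [0.5137 0.1162] [0.4587 0.0138]
   0.15 [0.5402 0.1185] [ 0.458  -0.0343]
D [0.4449 0.2798 0.1504] gap 0.0004
   0.06 [0.3493 0.2998] [0.4437 0.5014]
   0.09 [0.3811 0.2931] [0.4441 0.428 ]
   0.12 [0.4129 0.2865] [0.4444 0.3546]
   0.15 [0.4447 0.2798] [0.4448 0.2812]
scene 0
[ 16  24  52  40 409] [211.93154034 265.20537897]
[ 29  33  24  18 344] [210.59011628 261.56395349]
[ 55  43  53  42 442] [251.8800905  285.75339367]
[ 68  53  26  19 383] [250.57441253 282.03916449]
[ 97  63  54  46 500] [294.228 307.376]
[111  74  26  21 434] [293.28801843 303.90322581]
[142  85  55  48 554] [339.34115523 330.73285199]
[156  96  27  23 483] [338.83850932 327.16356108]
side 157080
```

```bash
cat >> h.py <<'E'
def shift(o,x,y,z,tooly_yaw):
    from scipy.spatial.transform import Rotation as R
    r=R.from_quat(o["tool_rot"]).as_matrix();s=r.T@(np.array([x,y,z])-o["position"])
    cur=np.arctan2(r[1,1],r[0,1]);t=-(tooly_yaw-cur);return s.round(4),round((t+np.pi/2)%np.pi-np.pi/2,4)
E
python3 - <<'E'
import pickle
from h import *;from rig import get_obs
d=pickle.load(open("c0.pkl","rb"));S=d["scene"]
for p in((95,140),(75,170),(20,225),(70,240),(100,255)):print(p,onz(S,*p,0).round(3))
for p in((407,200),(447,188),(467,312)):print("lookalike",p,onz(S,*p,.06).round(3))
for p in((447,262),(233,216),(210.6,261.6)):print(p,onz(S,*p,.015 if p[0]==210.6 else 0).round(3))
o=get_obs()
for w in((.43,-.27,.40),(.46,.111,.40),(.46,.111,.204)):print(w,shift(o,*w,-.227))
E
```

```text
(95, 140) [ 0.339 -0.55   0.   ]
(75, 170) [ 0.43  -0.535  0.   ]
(20, 225) [ 0.584 -0.541  0.   ]
(70, 240) [ 0.587 -0.436  0.   ]
(100, 255) [ 0.6   -0.368  0.   ]
lookalike (407, 200) [0.373 0.101 0.06 ]
lookalike (447, 188) [0.324 0.16  0.06 ]
lookalike (467, 312) [0.566 0.228 0.06 ]
(447, 262) [0.434 0.189 0.   ]
(233, 216) [ 0.448 -0.193  0.   ]
(210.6, 261.6) [ 0.565 -0.178  0.015]
(0.43, -0.27, 0.4) (array([ 0.3593, -0.266 ,  0.0045]), np.float64(-1.12))
(0.46, 0.111, 0.4) (array([ 0.4731, -0.6309,  0.0052]), np.float64(-1.12))
(0.46, 0.111, 0.204) (array([ 0.473 , -0.6306,  0.2012]), np.float64(-1.12))
```

Lengths by triangulation, with the rim heights reproducing to within 1 mm:

| Tube | Scene pixel | Position (x, y) | Goes to |
|---|---|---|---|
| 150 | (516,250) | (.445, .280) | plate 1, beside the yellow stop |
| 120 | (193,175) | (.428, -.269) | plate 2 |
| 90 | (274,203) | (.4355, -.116) | plate 3 |
| 60 | (400,251) | (.460, .111) | plate 4 |

For tube_60 the candidates were the purple tubes at (406,211) and (446,199), the turquoise one at (466,323) and the grey one at (400,251). The crop confirms the grey one.

First I swing clear of the blue cabinet.

servo_tool:
  steps: [0.087, 0.03, -0.05, 0, 0, 0.087, 0.06, -0.1, 0, 0, 0.087, 0.1, -0.17, 0, -0.1, 0.087, 0.15, -0.19, 0, -0.28, 0.087, 0.2, -0.215, 0, -0.46, 0.087, 0.25, -0.24, 0, -0.64, 0.087, 0.3, -0.26, 0, -0.82, 0.087, 0.35, -0.31, 0, -0.98, 0.087, 0.38, -0.36, 0, -1.12, 0.087, 0.4, -0.41, 0, -1.12, 0.087, 0.42, -0.46, 0, -1.12, 0.087, 0.44, -0.51, 0, -1.12]
  force: 40

```text
time: 1.65
position: [0.4546, -0.0126, 0.4047]
tool_rot: [0.783, 0.623, 0.0, 0.0]
ft_force: [0.6, -0.1, 0.5]
grip_width: 0.0873
```

Run:
```python
from h import *;from rig import get_obs
o=get_obs();print(o["position"],o["q"].round(3))
for w in((.4604,.111,.35),(.4604,.111,.204)):print(w,shift(o,*w,-.227))
```

```text
[ 0.45461968 -0.01261599  0.40472822] [-0.274  0.3    1.843  0.     0.998 -0.047]
(0.4604, 0.111, 0.35) (array([ 0.1217, -0.0222,  0.0547]), np.float64(0.0001))
(0.4604, 0.111, 0.204) (array([ 0.1217, -0.0222,  0.2007]), np.float64(0.0001))
```

servo_tool:
  steps: [0.06, 0.06, -0.011, 0.03, 0, 0.06, 0.1217, -0.0222, 0.06, 0, 0.06, 0.1217, -0.0222, 0.11, 0, 0.06, 0.1217, -0.0222, 0.11, 0, 0.06, 0.1217, -0.0222, 0.11, 0]

```text
time: 2.28
position: [0.4609, 0.1086, 0.2957]
tool_rot: [0.783, 0.622, 0.0, 0.0]
ft_force: [0.3, -0.5, -0.3]
grip_width: 0.0607
```

```bash
cat > snap.py <<'E'
import sys,cv2,pickle,numpy as np
from rig import *
from h import *
o=get_obs();print(o["position"].round(4),o["grip_width"],o["ft_force"].round(1),o["time"])
for n in sys.argv[2:]:
    c=camera(n);cv2.imwrite(f"pics/{n}{sys.argv[1]}.png",c["pixels"]);pickle.dump(c,open(f"{n}{sys.argv[1]}.pkl","wb"))
E
python3 snap.py 1 wrist
```

```text
[0.4609 0.1086 0.2957] 0.0607023911058925 [ 0.3 -0.5 -0.3] 2.275
```

View pics/wrist1.png

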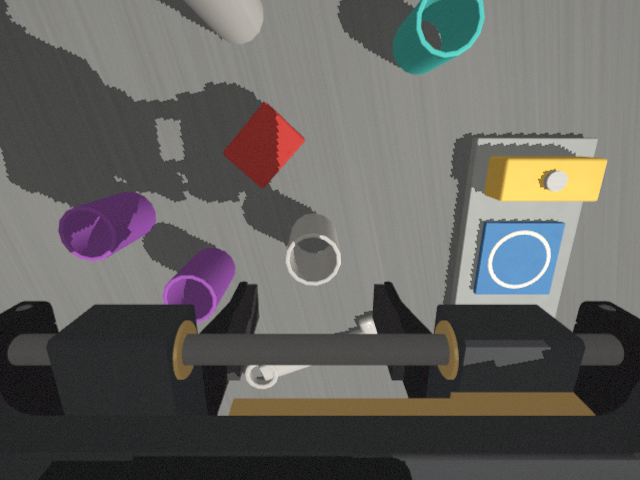

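The wrist view shows the grey tube_60 rim at (313,259), centred between the fingers, the purple tubes clear to the left, and plate 1's ring at (520,260) beside the yellow stop.

Run:
```python
import pickle
from h import *;from rig import get_obs
c=pickle.load(open("wrist1.pkl","rb"))
print(onz(c,313.5,259,.06),onz(c,520,260,.015))
o=get_obs();print(shift(o,.4604,.111,.204,-.227))
```

```text
[0.46005622 0.11212346 0.06      ] [0.6194715  0.05735505 0.015     ]
(array([ 0.0023, -0.0016,  0.0925]), np.float64(-0.0011))
```

servo_tool:
  steps: [0.06, 0, 0, 0.045, 0, 0.06, 0, 0, 0.075, 0, 0.06, 0, 0, 0.091, 0, 0.06, 0, 0, 0.091, 0, 0.03, 0, 0, 0.091, 0, 0.03, 0, 0, 0.091, 0, 0.03, 0, 0, 0.091, 0, 0.03, 0, 0, 0.091, 0, 0.03, 0, 0, 0.091, 0]
  force: 40

```text
time: 3.45
position: [0.4604, 0.1092, 0.2046]
tool_rot: [0.783, 0.623, 0.0, 0.0]
ft_force: [0.1, -0.7, 7.1]
grip_width: 0.0378
```

Run:
```python
from h import *;from rig import get_obs
o=get_obs();print(o["position"],o["grip_width"],o["ft_force"])
for w in((.4604,.111,.42),(.565,-.1765,.42),(.565,-.1765,.22)):print(w,shift(o,*w,-.227))
```

```text
[0.46035448 0.10916059 0.20463294] 0.037774187469856876 [ 0.09302151 -0.65923363  7.11173853]
(0.4604, 0.111, 0.42) (array([ 1.800e-03, -2.000e-04, -2.154e-01]), np.float64(0.0002))
(0.565, -0.1765, 0.42) (array([-0.2548,  0.1664, -0.2152]), np.float64(0.0002))
(0.565, -0.1765, 0.22) (array([-0.2548,  0.1662, -0.0152]), np.float64(0.0002))
```

servo_tool:
  steps: [0.03, 0, 0, -0.03, 0, 0.03, 0, 0, -0.08, 0, 0.03, 0, 0, -0.13, 0, 0.03, -0.03, 0.02, -0.16, 0, 0.03, -0.075, 0.049, -0.16, 0, 0.03, -0.12, 0.078, -0.16, 0, 0.03, -0.165, 0.107, -0.16, 0, 0.03, -0.21, 0.137, -0.16, 0, 0.03, -0.24, 0.156, -0.16, 0, 0.03, -0.257, 0.166, -0.15, 0, 0.03, -0.257, 0.166, -0.12, 0, 0.03, -0.257, 0.166, -0.12, 0]

```text
time: 4.95
position: [0.5627, -0.1774, 0.3208]
tool_rot: [0.783, 0.623, -0.002, -0.004]
ft_force: [-0.9, 0.8, -2.0]
grip_width: 0.0377
```

servo_tool:
  steps: [0.03, 0, 0, 0.04, 0, 0.03, 0, 0, 0.07, 0, 0.03, 0, 0, 0.09, 0, 0.03, 0, 0, 0.09, 0, 0.03, 0, 0, 0.09, 0]

```text
time: 5.58
position: [0.5647, -0.1783, 0.2349]
tool_rot: [0.782, 0.623, 0.0, 0.001]
ft_force: [-0.3, -0.3, -0.6]
grip_width: 0.0377
```

```bash
python3 snap.py 2 wrist side scene
python3 - <<'E'
from h import *;from rig import get_obs
o=get_obs()
for w in((.5645,-.179,.22),):print(w,shift(o,*w,-.227))
E
```

```text
[ 0.5647 -0.1783  0.2349] 0.03768012258009853 [-0.3 -0.3 -0.6] 5.575
(0.5645, -0.179, 0.22) (array([-0.0004, -0.0001,  0.0151]), np.float64(0.0004))
```

View pics/wrist2.png

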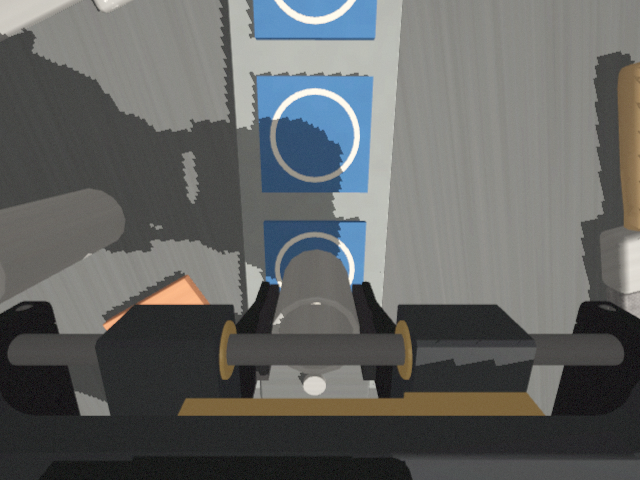

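View pics/side2.png

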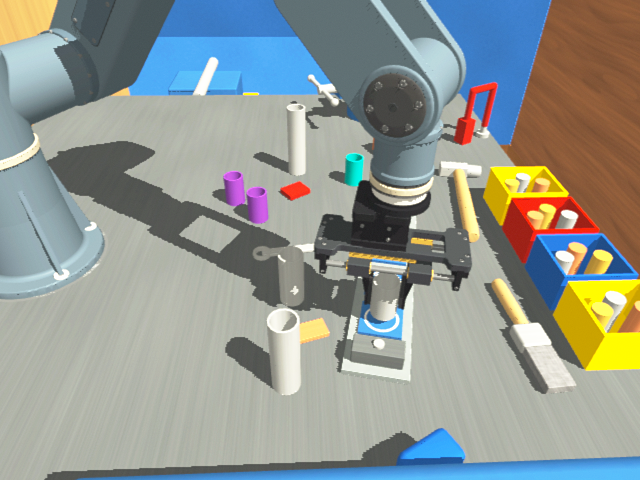

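Run:
```python
import pickle
from h import *
c=pickle.load(open("wrist2.pkl","rb"))
print("bot",onz(c,315,250,.031)-.019*np.array([.225,.974,0]))
print("topfar",onz(c,316,302,.0909)-.019*np.array([.225,.974,0]))
print("P3",onz(c,315,135,.015))
# plate1 ring: far outer edge at 233ish -> P4
print("P4 ringfar", onz(c,314,233,.015)-.025*np.array([.225,.974,0]))
```

```text
bot [ 0.56455218 -0.17672645  0.031     ]
topfar [ 0.56465985 -0.17827891  0.0909    ]
P3 [ 0.58270091 -0.09752495  0.015     ]
P4 ringfar [ 0.56380404 -0.17715635  0.015     ]
```

servo_tool:
  steps: [0.03, 0, 0, 0.008, 0, 0.03, 0, 0, 0.013, 0, 0.03, 0, 0, 0.0155, 0, 0.03, 0, 0, 0.0155, 0]

```text
time: 6.22
position: [0.5641, -0.1786, 0.2196]
tool_rot: [0.783, 0.623, -0.0, -0.0]
ft_force: [-3.0, 2.1, 10.3]
grip_width: 0.0375
```

servo_tool:
  steps: [0.04, 0, 0, 0, 0, 0.045, 0, 0, 0, 0, 0.06, 0, 0, 0, 0, 0.065, 0, 0, 0, 0, 0.065, 0, 0, -0.03, 0, 0.065, 0, 0, -0.07, 0, 0.065, 0, 0, -0.12, 0, 0.065, 0, 0, -0.14, 0, 0.065, 0, 0, -0.14, 0]

```text
time: 7.35
position: [0.5647, -0.1788, 0.36]
tool_rot: [0.783, 0.622, 0.001, 0.002]
ft_force: [0.3, 0.8, 0.1]
grip_width: 0.0652
```

```bash
python3 snap.py 3 side scene
python3 - <<'E'
from h import *;from rig import get_obs
o=get_obs()
for w in((.4355,-.1160,.35),(.4355,-.1160,.229)):print(w,shift(o,*w,-.227))
E
```

```text
[ 0.5647 -0.1788  0.36  ] 0.06518508839846651 [0.3 0.8 0.1] 7.35
(0.4355, -0.116, 0.35) (array([ 0.032 , -0.1391,  0.0076]), np.float64(0.0))
(0.4355, -0.116, 0.229) (array([ 0.0319, -0.1389,  0.1286]), np.float64(0.0))
```

View pics/side3.png

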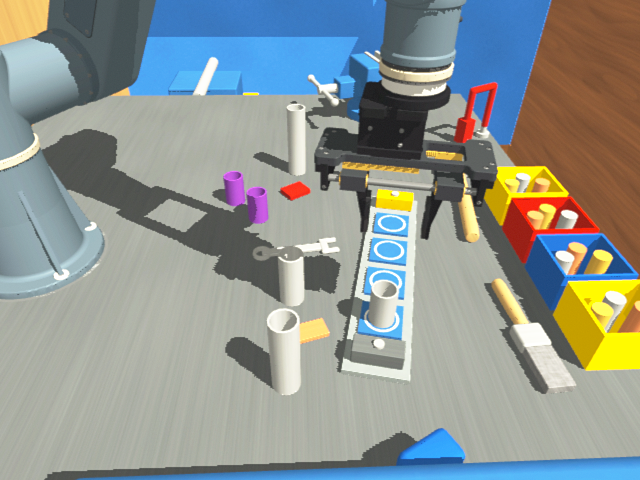

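Tube_60 stands inside the ring of plate 4, at about (383,305) in the side view. Next is tube_90.

servo_tool:
  steps: [0.075, 0.013, -0.055, 0, 0, 0.075, 0.026, -0.11, 0, 0, 0.075, 0.032, -0.139, 0.02, 0, 0.075, 0.032, -0.139, 0.04, 0, 0.075, 0.032, -0.139, 0.04, 0]

```text
time: 8.07
position: [0.435, -0.1157, 0.3162]
tool_rot: [0.783, 0.622, -0.001, -0.003]
ft_force: [1.1, 0.3, 0.4]
grip_width: 0.0752
```

```bash
python3 snap.py 4 wrist
python3 - <<'E'
from h import *;from rig import get_obs
o=get_obs()
for w in((.4355,-.1160,.229),):print(w,shift(o,*w,-.227))
E
```

```text
[ 0.435  -0.1157  0.3162] 0.07516264060063958 [1.1 0.3 0.4] 8.075
(0.4355, -0.116, 0.229) (array([-0.   , -0.   ,  0.088]), np.float64(-0.0002))
```

View pics/wrist4.png

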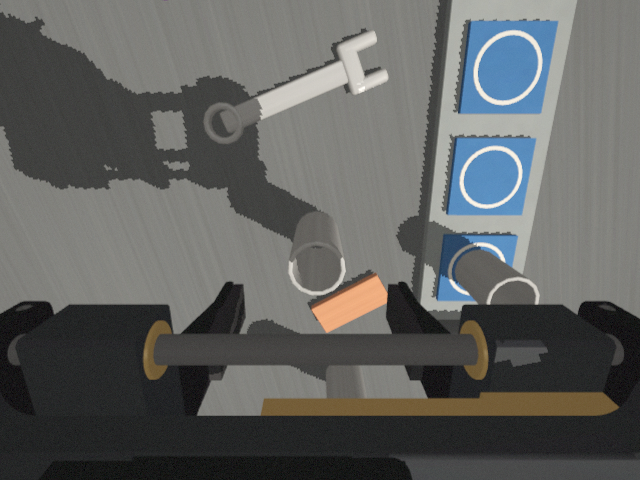

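The tube_90 rim is at (317,268), centred between the jaws, with nothing under the fingers.

servo_tool:
  steps: [0.075, 0, 0, 0.045, 0, 0.075, 0, 0, 0.075, 0, 0.075, 0, 0, 0.089, 0, 0.075, 0, 0, 0.089, 0, 0.03, 0, 0, 0.089, 0, 0.03, 0, 0, 0.089, 0, 0.03, 0, 0, 0.089, 0, 0.03, 0, 0, 0.089, 0, 0.03, 0, 0, 0.089, 0, 0.03, 0, 0, 0.089, 0]

```text
time: 9.38
position: [0.4358, -0.1161, 0.2294]
tool_rot: [0.783, 0.622, -0.0, -0.0]
ft_force: [-1.4, -0.0, 4.0]
grip_width: 0.038
```

Run:
```python
from h import *;from rig import get_obs
import pickle
c=pickle.load(open("wrist4.pkl","rb"));print(onz(c,317,268,.09))
o=get_obs();print(o["position"],o["grip_width"],o["ft_force"])
for w in((.583,-.098,.42),(.583,-.098,.22)):print(w,shift(o,*w,-.227))
```

```text
[ 0.43442408 -0.11461756  0.09      ]
[ 0.43584784 -0.11609377  0.22943783] 0.03803507009358468 [-1.39419909 -0.02818956  3.99328314]
(0.583, -0.098, 0.42) (array([ 0.0508,  0.1392, -0.1906]), np.float64(0.0001))
(0.583, -0.098, 0.22) (array([0.0507, 0.1393, 0.0094]), np.float64(0.0001))
```

servo_tool:
  steps: [0.03, 0, 0, -0.03, 0, 0.03, 0, 0, -0.07, 0, 0.03, 0.005, 0.014, -0.1, 0, 0.03, 0.018, 0.05, -0.1, 0, 0.03, 0.032, 0.09, -0.1, 0, 0.03, 0.045, 0.125, -0.1, 0, 0.03, 0.0503, 0.1392, -0.1, 0, 0.03, 0.0503, 0.1392, -0.07, 0, 0.03, 0.0503, 0.1392, -0.04, 0, 0.03, 0.0503, 0.1392, -0.03, 0, 0.03, 0.0503, 0.1392, -0.03, 0, 0.03, 0.0503, 0.1392, -0.03, 0]

```text
time: 10.88
position: [0.5833, -0.0988, 0.2603]
tool_rot: [0.783, 0.622, 0.0, 0.001]
ft_force: [0.5, 0.5, -2.0]
grip_width: 0.0379
```

```bash
python3 snap.py 5 wrist
python3 - <<'E'
from h import *;from rig import get_obs
o=get_obs()
for w in((.5828,-.0985,.2444),):print(w,shift(o,*w,-.227))
E
```

```text
[ 0.5833 -0.0988  0.2603] 0.03791196537503484 [ 0.5  0.5 -2. ] 10.875
(0.5828, -0.0985, 0.2444) (array([ 0.0001, -0.0006,  0.0161]), np.float64(-0.0001))
```

View pics/wrist5.png

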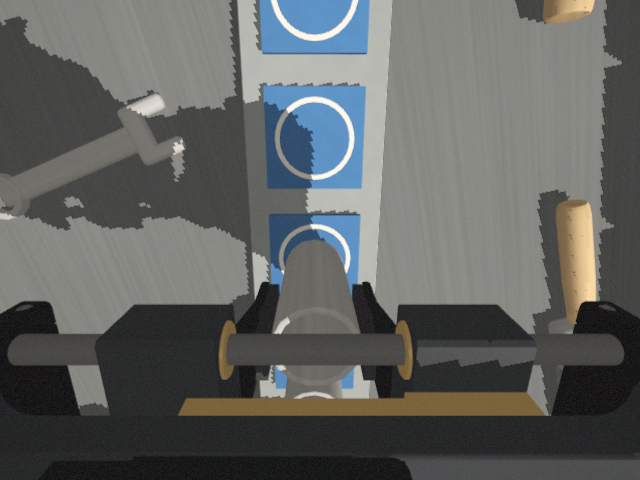

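Tube_90 hangs upright over plate 3: its far lower edge is at (315,240) and the ring's far edge at (315,223).

servo_tool:
  steps: [0.03, 0, 0, 0.008, 0, 0.03, 0, 0, 0.013, 0, 0.03, 0, 0, 0.016, 0, 0.03, 0, 0, 0.016, 0]

```text
time: 11.42
position: [0.5828, -0.0984, 0.2445]
tool_rot: [0.783, 0.623, -0.0, -0.0]
ft_force: [-2.7, 0.6, 7.2]
grip_width: 0.0381
```

Run:
```python
import pickle
from h import *
c=pickle.load(open("wrist5.pkl","rb"));r=np.array([.225,.974,0])
print("bot",onz(c,315,240,.031)-.019*r)
print("P3 ringfar", onz(c,314,223,.015)-.025*r,"P2",onz(c,314.5,138,.015))
```

```text
bot [ 0.58275097 -0.09908225  0.031     ]
P3 ringfar [ 0.58231935 -0.09785931  0.015     ] P2 [ 0.60066105 -0.01979065  0.015     ]
```

servo_tool:
  steps: [0.04, 0, 0, 0, 0, 0.045, 0, 0, 0, 0, 0.06, 0, 0, 0, 0, 0.065, 0, 0, 0, 0, 0.07, 0, 0, -0.03, 0, 0.07, 0, 0, -0.07, 0, 0.075, 0, 0, -0.12, 0, 0.075, 0, 0, -0.15, 0, 0.075, 0, 0, -0.15, 0]

```text
time: 12.55
position: [0.5837, -0.0987, 0.396]
tool_rot: [0.783, 0.622, 0.002, 0.003]
ft_force: [-0.7, -0.1, 0.0]
grip_width: 0.0748
```

Run:
```python
from h import *;from rig import get_obs
o=get_obs()
for w in((.4283,-.269,.344),(.4283,-.269,.254)):print(w,shift(o,*w,-.227))
```

```text
(0.4283, -0.269, 0.344) (array([-0.2009, -0.1134,  0.0514]), np.float64(0.0))
(0.4283, -0.269, 0.254) (array([-0.2008, -0.114 ,  0.1414]), np.float64(0.0))
```

servo_tool:
  steps: [0.075, -0.05, -0.028, 0, 0, 0.075, -0.1, -0.057, 0, 0, 0.075, -0.15, -0.085, 0, 0, 0.075, -0.19, -0.107, 0.02, 0, 0.075, -0.201, -0.114, 0.05, 0, 0.075, -0.201, -0.114, 0.05, 0, 0.075, -0.201, -0.114, 0.05, 0]

```text
time: 13.42
position: [0.427, -0.2684, 0.343]
tool_rot: [0.783, 0.623, 0.0, -0.0]
ft_force: [1.1, 0.7, -0.8]
grip_width: 0.075
```

```bash
python3 snap.py 6 wrist side
python3 - <<'E'
from h import *;from rig import get_obs
o=get_obs()
for w in((.4283,-.269,.254),):print(w,shift(o,*w,-.227))
E
```

```text
[ 0.427  -0.2684  0.343 ] 0.07503306027189276 [ 1.1  0.7 -0.8] 13.425
(0.4283, -0.269, 0.254) (array([-0.0005,  0.0009,  0.0899]), np.float64(0.0014))
```

View pics/wrist6.png

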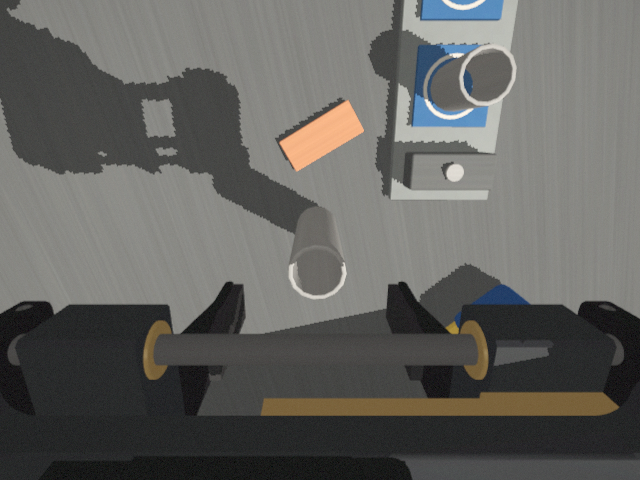

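View pics/side6.png

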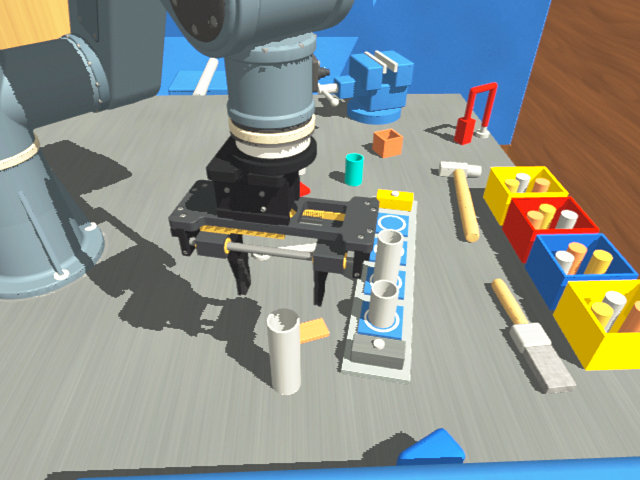

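Tubes 60 and 90 stand on plates 4 and 3. The tube_120 rim is at (318,270) between the fingers, so I descend.

servo_tool:
  steps: [0.075, 0, 0.001, 0.045, 0, 0.075, 0, 0.001, 0.075, 0, 0.075, 0, 0.001, 0.09, 0, 0.075, 0, 0.001, 0.09, 0, 0.03, 0, 0.001, 0.09, 0, 0.03, 0, 0.001, 0.09, 0, 0.03, 0, 0.001, 0.09, 0, 0.03, 0, 0.001, 0.09, 0, 0.03, 0, 0.001, 0.09, 0, 0.03, 0, 0.001, 0.09, 0]

```text
time: 14.78
position: [0.4277, -0.269, 0.2535]
tool_rot: [0.783, 0.622, 0.0, 0.0]
ft_force: [-1.0, 0.0, 2.6]
grip_width: 0.038
```

Run:
```python
from h import *;from rig import get_obs
import pickle
c=pickle.load(open("wrist6.pkl","rb"));print(onz(c,318,270,.12))
o=get_obs();print(o["position"],o["grip_width"],o["ft_force"])
for w in((.601,-.0200,.42),):print(w,shift(o,*w,-.227))
```

```text
[ 0.42813289 -0.26799611  0.12      ]
[ 0.42766172 -0.26901449  0.25349908] 0.03803298334347343 [-1.01591219  0.03502579  2.63497975]
(0.601, -0.02, 0.42) (array([ 0.2816,  0.1129, -0.1665]), np.float64(-0.0002))
```

servo_tool:
  steps: [0.03, 0, 0, -0.03, 0, 0.03, 0, 0, -0.08, 0, 0.03, 0, 0, -0.13, 0, 0.03, 0.03, 0.012, -0.15, 0, 0.03, 0.075, 0.03, -0.15, 0, 0.03, 0.12, 0.048, -0.15, 0, 0.03, 0.165, 0.066, -0.15, 0, 0.03, 0.21, 0.084, -0.15, 0, 0.03, 0.25, 0.1, -0.15, 0, 0.03, 0.275, 0.11, -0.15, 0, 0.03, 0.2813, 0.1129, -0.15, 0, 0.03, 0.2813, 0.1129, -0.15, 0]

```text
time: 16.27
position: [0.6005, -0.0203, 0.4024]
tool_rot: [0.782, 0.623, -0.001, -0.001]
ft_force: [-0.7, 0.0, -3.3]
grip_width: 0.0376
```

servo_tool:
  steps: [0.03, 0, 0, 0.04, 0, 0.03, 0, 0, 0.08, 0, 0.03, 0, 0, 0.11, 0, 0.03, 0, 0, 0.12, 0, 0.03, 0, 0, 0.12, 0, 0.03, 0, 0, 0.12, 0]

```text
time: 17.02
position: [0.6015, -0.0207, 0.2847]
tool_rot: [0.783, 0.622, 0.001, 0.001]
ft_force: [-0.3, 0.5, -1.9]
grip_width: 0.0377
```

```bash
python3 snap.py 7 wrist
python3 - <<'E'
from h import *;from rig import get_obs
o=get_obs()
for w in((.6008,-.0203,.2685),):print(w,shift(o,*w,-.227))
E
```

```text
[ 0.6015 -0.0207  0.2847] 0.0376777475953201 [-0.3  0.5 -1.9] 17.025
(0.6008, -0.0203, 0.2685) (array([ 0.0001, -0.0008,  0.0163]), np.float64(-0.0002))
```

View pics/wrist7.png

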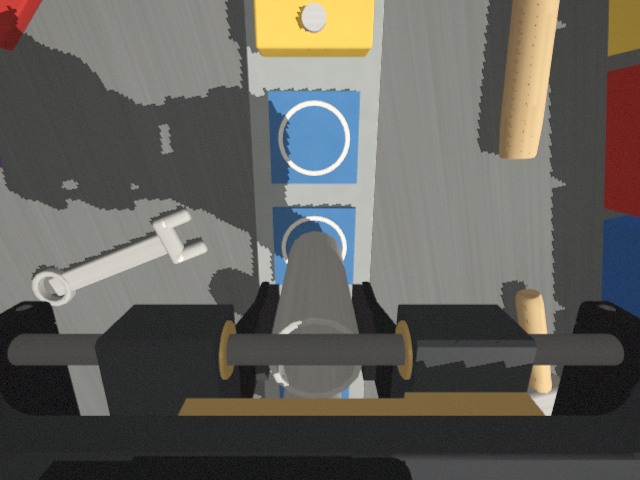

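Tube_120 hangs over plate 2: its far lower edge is at (315,233) and the ring's far edge at (315,216). Plate 1 (314,138) and the yellow stop lie beyond. I lower it.

servo_tool:
  steps: [0.03, 0, -0.0005, 0.008, 0, 0.03, 0, -0.0005, 0.013, 0, 0.03, 0, -0.0005, 0.0163, 0, 0.03, 0, -0.0005, 0.0163, 0]

```text
time: 17.58
position: [0.6003, -0.02, 0.2685]
tool_rot: [0.783, 0.623, -0.0, -0.0]
ft_force: [-2.7, 0.9, 6.9]
grip_width: 0.0378
```

Run:
```python
import pickle
from h import *
c=pickle.load(open("wrist7.pkl","rb"));r=np.array([.225,.974,0])
print("bot",onz(c,315,233,.031)-.019*r)
print("P2 ringfar", onz(c,314.5,216,.015)-.025*r,"P1",onz(c,314.5,138,.015))
```

```text
bot [ 0.60067851 -0.02342027  0.031     ]
P2 ringfar [ 0.60089874 -0.02080728  0.015     ] P1 [0.61905908 0.05791253 0.015     ]
```

servo_tool:
  steps: [0.04, 0, 0, 0, 0, 0.045, 0, 0, 0, 0, 0.06, 0, 0, 0, 0, 0.065, 0, 0, 0, 0, 0.07, 0, 0, -0.03, 0, 0.07, 0, 0, -0.07, 0, 0.075, 0, 0, -0.12, 0, 0.075, 0, 0, -0.15, 0, 0.075, 0, 0, -0.15, 0]

```text
time: 18.7
position: [0.6011, -0.0202, 0.4197]
tool_rot: [0.783, 0.622, 0.002, 0.003]
ft_force: [-0.1, -0.5, -0.5]
grip_width: 0.0752
```

```bash
python3 snap.py 8 side scene
python3 - <<'E'
from h import *;from rig import get_obs
import pickle,cv2
o=get_obs()
for w in((.4448,.2803,.37),(.4448,.2803,.279)):print(w,shift(o,*w,-.227))
p=cv2.imread("pics/side8.png")[160:360,310:470];q=cv2.imread("pics/scene8.png")[200:360,160:400]
cv2.imwrite("pics/z8.png",np.hstack([cv2.resize(p,(360,450),interpolation=cv2.INTER_CUBIC),cv2.resize(q,(440,450))]))
E
```

```text
[ 0.6011 -0.0202  0.4197] 0.07520936579255093 [-0.1 -0.5 -0.5] 18.7
(0.4448, 0.2803, 0.37) (array([ 0.2577, -0.2188,  0.0464]), np.float64(-0.0001))
(0.4448, 0.2803, 0.279) (array([ 0.2577, -0.2187,  0.1374]), np.float64(-0.0001))
```

View pics/z8.png

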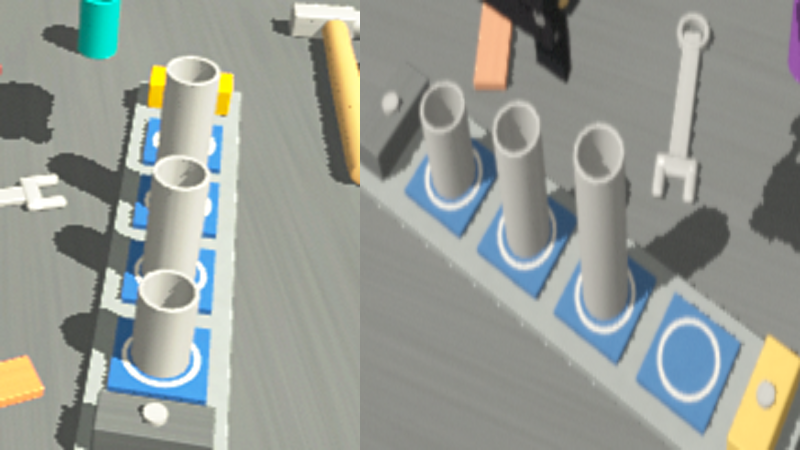

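The three tubes stand upright inside their rings. Next is tube_150.

servo_tool:
  steps: [0.075, 0.02, -0.017, 0, 0, 0.075, 0.06, -0.051, 0, 0, 0.075, 0.1, -0.085, 0, 0, 0.075, 0.14, -0.119, 0, 0, 0.075, 0.18, -0.153, 0, 0, 0.075, 0.22, -0.187, 0, 0, 0.075, 0.25, -0.213, 0, 0, 0.075, 0.2577, -0.2188, 0.03, 0, 0.075, 0.2577, -0.2188, 0.05, 0, 0.075, 0.2577, -0.2188, 0.05, 0, 0.075, 0.2577, -0.2188, 0.05, 0]

```text
time: 20.18
position: [0.4448, 0.2805, 0.3668]
tool_rot: [0.783, 0.623, -0.0, -0.0]
ft_force: [-0.2, 0.3, -0.7]
grip_width: 0.0751
```

```bash
python3 snap.py 9 wrist
python3 - <<'E'
from h import *;from rig import get_obs
o=get_obs()
for w in((.4448,.2803,.279),):print(w,shift(o,*w,-.227))
E
```

```text
[0.4448 0.2805 0.3668] 0.07512997271992396 [-0.2  0.3 -0.7] 20.175
(0.4448, 0.2803, 0.279) (array([-0.0002, -0.0003,  0.0883]), np.float64(0.0))
```

View pics/wrist9.png

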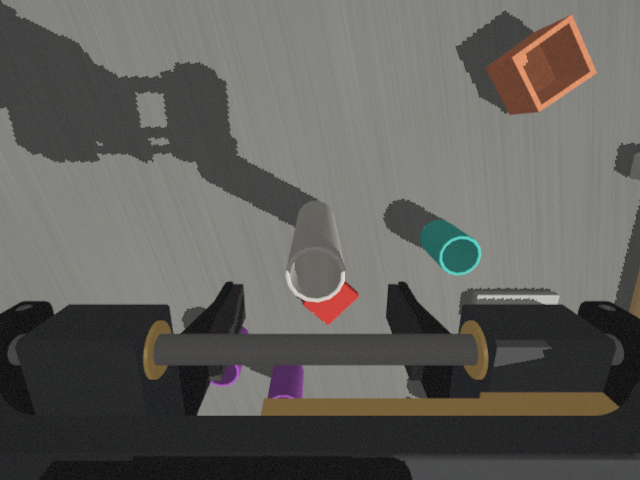

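The tube_150 rim is at (316,273), centred between the fingers.

servo_tool:
  steps: [0.075, 0, 0, 0.045, 0, 0.075, 0, 0, 0.075, 0, 0.075, 0, 0, 0.088, 0, 0.075, 0, 0, 0.088, 0, 0.03, 0, 0, 0.088, 0, 0.03, 0, 0, 0.088, 0, 0.03, 0, 0, 0.088, 0, 0.03, 0, 0, 0.088, 0, 0.03, 0, 0, 0.088, 0, 0.03, 0, 0, 0.088, 0]

```text
time: 21.48
position: [0.4451, 0.2803, 0.2791]
tool_rot: [0.783, 0.622, -0.0, -0.0]
ft_force: [-0.7, 1.2, 3.6]
grip_width: 0.0371
```

Run:
```python
from h import *;from rig import get_obs
import pickle
c=pickle.load(open("wrist9.pkl","rb"));print(onz(c,316,273,.15))
o=get_obs();print(o["position"],o["grip_width"],o["ft_force"])
for w in((.619,.0578,.42),):print(w,shift(o,*w,-.227))
```

```text
[0.44465569 0.2814918  0.15      ]
[0.44510235 0.28027578 0.27914572] 0.037093127746111856 [-0.69368261  1.15477736  3.57569566]
(0.619, 0.0578, 0.42) (array([-0.1776,  0.2195, -0.1409]), np.float64(-0.0))
```

servo_tool:
  steps: [0.03, 0, 0, -0.03, 0, 0.03, 0, 0, -0.08, 0, 0.03, 0, 0, -0.12, 0, 0.03, -0.02, 0.025, -0.14, 0, 0.03, -0.05, 0.062, -0.14, 0, 0.03, -0.08, 0.099, -0.14, 0, 0.03, -0.11, 0.136, -0.14, 0, 0.03, -0.14, 0.173, -0.14, 0, 0.03, -0.165, 0.204, -0.14, 0, 0.03, -0.178, 0.2195, -0.14, 0, 0.03, -0.178, 0.2195, -0.14, 0, 0.03, -0.178, 0.2195, -0.14, 0]

```text
time: 22.98
position: [0.618, 0.0585, 0.4183]
tool_rot: [0.782, 0.623, -0.001, -0.001]
ft_force: [0.2, 0.3, -3.8]
grip_width: 0.0375
```

servo_tool:
  steps: [0.03, 0, 0, 0.04, 0, 0.03, 0, 0, 0.08, 0, 0.03, 0, 0, 0.1, 0, 0.03, 0, 0, 0.11, 0, 0.03, 0, 0, 0.11, 0, 0.03, 0, 0, 0.11, 0]

```text
time: 23.72
position: [0.6194, 0.0578, 0.3102]
tool_rot: [0.782, 0.623, 0.001, 0.001]
ft_force: [0.7, 0.5, -4.0]
grip_width: 0.0373
```

```bash
python3 snap.py 10 wrist
python3 - <<'E'
from h import *;from rig import get_obs
o=get_obs()
for w in((.619,.0575,.2941),):print(w,shift(o,*w,-.227))
E
```

```text
[0.6194 0.0578 0.3102] 0.037317555055462255 [ 0.7  0.5 -4. ] 23.725
(0.619, 0.0575, 0.2941) (array([-0.0002, -0.0005,  0.0162]), np.float64(0.0004))
```

View pics/wrist10.png

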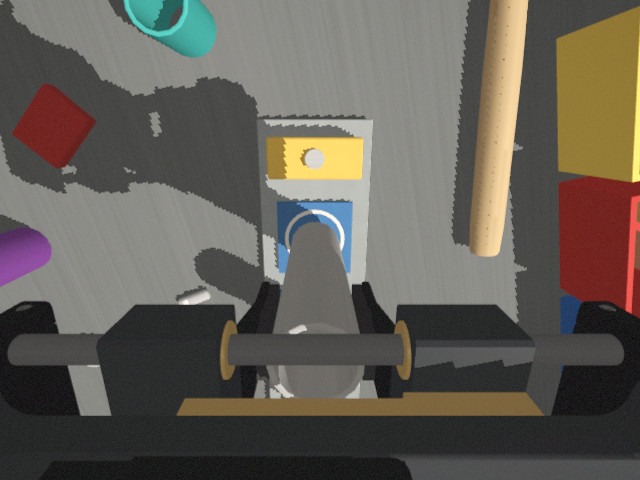

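Tube_150 hangs over plate 1: its far lower edge is at (315,225) and the ring's far edge at (315,210), with the yellow stop just beyond. I lower it.

servo_tool:
  steps: [0.03, 0, 0, 0.008, 0, 0.03, 0, 0, 0.013, 0, 0.03, 0, 0, 0.0163, 0, 0.03, 0, 0, 0.0163, 0]

```text
time: 24.28
position: [0.6189, 0.0574, 0.2942]
tool_rot: [0.783, 0.623, -0.0, -0.0]
ft_force: [-2.5, 0.3, 5.4]
grip_width: 0.0371
```

servo_tool:
  steps: [0.04, 0, 0, 0, 0, 0.045, 0, 0, 0, 0, 0.06, 0, 0, 0, 0, 0.065, 0, 0, 0, 0, 0.07, 0, 0, -0.03, 0, 0.07, 0, 0, -0.07, 0, 0.075, 0, 0, -0.12, 0, 0.075, 0, 0, -0.15, 0, 0.075, 0, 0, -0.15, 0]

```text
time: 25.4
position: [0.6197, 0.0574, 0.4456]
tool_rot: [0.783, 0.623, 0.002, 0.002]
ft_force: [0.4, -0.0, -0.0]
grip_width: 0.0747
```

servo_tool:
  steps: [0.075, 0.04, -0.03, 0, 0, 0.075, 0.09, -0.07, 0, 0, 0.075, 0.13, -0.11, 0, 0, 0.075, 0.17, -0.15, 0, 0, 0.075, 0.2, -0.17, 0, 0, 0.075, 0.2, -0.17, 0, 0, 0.075, 0.2, -0.17, 0, 0, 0.075, 0.2, -0.17, 0, 0]

```text
time: 26.4
position: [0.4991, 0.2894, 0.442]
tool_rot: [0.783, 0.622, -0.001, -0.0]
ft_force: [0.1, -0.8, 0.3]
grip_width: 0.0749
```

```bash
python3 snap.py 11 side scene
python3 - <<'E'
import cv2,numpy as np
p=cv2.imread("pics/side11.png")[130:360,310:470];q=cv2.imread("pics/scene11.png")[200:380,160:430]
cv2.imwrite("pics/z11.png",np.hstack([cv2.resize(p,(320,460),interpolation=cv2.INTER_CUBIC),cv2.resize(q,(480,320),interpolation=cv2.INTER_CUBIC)[:,:].copy() if 0 else cv2.copyMakeBorder(cv2.resize(q,(480,320),interpolation=cv2.INTER_CUBIC),0,140,0,0,cv2.BORDER_CONSTANT)]))
E
```

```text
[0.4991 0.2894 0.442 ] 0.07489599722881017 [ 0.1 -0.8  0.3] 26.4
```

View pics/z11.png

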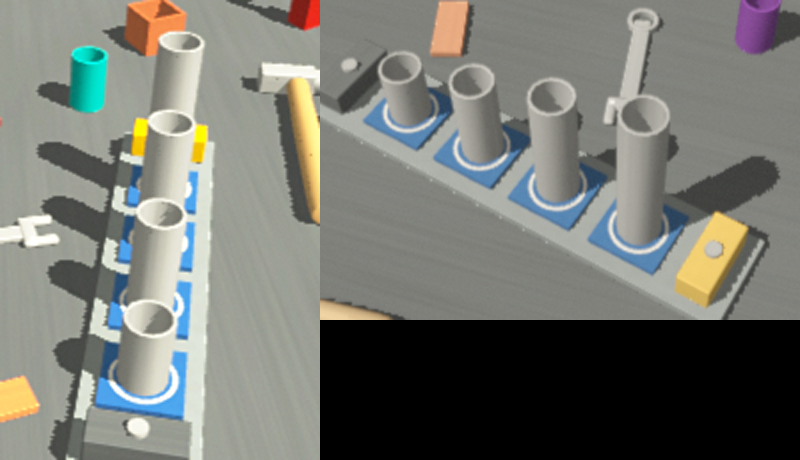

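View pics/scene11.png

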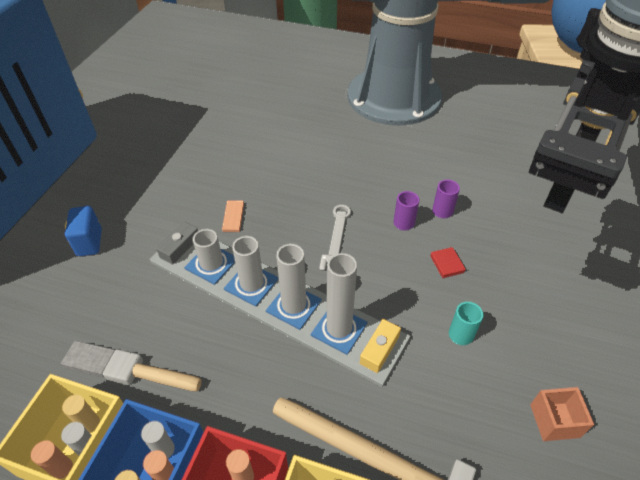

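Run:
```python
import pickle
from h import *
S=pickle.load(open("scene11.pkl","rb"));D=pickle.load(open("side11.pkl","rb"))
for h,a,b in((60,(206.1,239.4),(384.5,290)),(90,(246,247.8),(390,237.5)),(120,(290.5,254.6),(395,191.5)),(150,(341.7,264.7),(400.5,151.5))):
    z=h/1000+.015;print(h,onz(S,*a,z)[:2].round(4),onz(D,*b,z)[:2].round(4))
```

```text
60 [ 0.5677 -0.1733] [ 0.5637 -0.1779]
90 [ 0.5863 -0.0952] [ 0.5811 -0.0994]
120 [ 0.6008 -0.0201] [ 0.5988 -0.0211]
150 [0.6188 0.0567] [0.6178 0.0547]
```

All four rim centres come out within about 2 mm of the plate centres when the two views are averaged. The gripper is clear.

```bash
python3 -c "
from rig import *
print(hand_in())"
```

```text
the job is handed in; nothing more can be done
None
```

I placed the tubes in order of length and handed the job in at about 26.5 s. The 150 is on plate 1 beside the yellow stop, the 120 on plate 2, the 90 on plate 3 and the 60 on plate 4 beside the bare steel stop. I left the purple and turquoise look-alikes alone.

**Standing:** the last side and scene pictures show all four tubes upright and free inside their white rings, with the gripper well away from them. None fell on the way.

**Centring:** averaging the two views, each tube's rim centre lies within about 2 mm of its plate centre. The single views disagreed with each other by up to about 6 mm for the 60 and 90 tubes, because I read those rim pixels by hand.

**One check that disagreed:** just before the 120 was set down, its lower edge read about 2.6 mm off along the row. The final views put that tube within about 1 mm of its plate centre.

**Forces:** the highest wrist force in the readings, taken at the end of each move, was about 11 N, against the 120 N limit.

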